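Open the weighted steriliser hood and load the cassette

ROBOT

A 6-joint arm with a two-finger parallel gripper is mounted at the origin on the work surface. World frame = base frame: x ahead of the robot, y to its left, z up, the work surface at z = 0. Lengths are in mm, angles in rad, forces in N, time in s.
With the tool pointing down it reaches from about 275 to 750 mm from the base axis. Payload 10.2 kg.
Tool frame: the origin (TCP) lies midway between the tips of the shut fingers; the grasp point (between the pads) lies 19 mm behind it; y points along the fingers, z is the direction in which the jaws open and shut, and the axes are right-handed (so a half turn about y gives the same grasp; the last joint's range is limited). The gripper opens to 85 mm and grips with 20 to 120 N. Pads are 22 mm wide; open, the fingers measure 114 mm over their backs; the gripper's body (76 mm by 85 mm) begins 54 mm behind the grasp point. The pads swing forward as they close: fully open they stand 13 mm farther back than shut.
Start: joints at [1.063, 0.313, 1.498, -0, 1.331, -0.223], TCP at [147.52, 503.854, 231.294] pointing down, gripper open.
Joint ranges: [-2.94, 2.94], [-0.97, 2.17], [0.19, 2.56], [-1.23, 4.37], [0.02, 3.11], [-2.88, 2.88]. Speed limits (rad/s): [2.39, 2.39, 3.01, 3.14, 3.14, 3.14].

INTERFACE

Orientations are given as a unit quaternion [w, x, y, z].
In Python, from rig import ctrl gives the robot as it stands.
- The arm moves only by the shell command python3 -m inch 'ROWS' [OPENING] [FORCE]. ROWS is JSON, one flat list of numbers, 6 for each row, row after row: the shift along the tool's x, y, z in cm, then the turn, a rotation vector about the tool's x, y, z in rad. A call has 1 to 8 rows; each row is the pose to reach, as a shift and turn from the pose commanded when the call began, along the tool's axes at that moment; what a row does not reach only later rows make up. A row lasts 1/12 s, in which the tool goes at most 41.7 mm and 7.16 degrees, less where a joint would pass 70% of its speed; a pose out of reach is approached as far as the arm can. A call with a gripper value outside its range is refused whole. OPENING is the gripper command: -1 is fully open, 1 is shut, values between are in proportion, set as the call begins (- or left out, the last holds). The fingers move at their own pace and stop on an object; FORCE is the grip in N (left out, the last holds). Time passes only in rows, so rows that repeat a pose let the fingers close. It gives the time, the measured TCP pose, the force and the opening at its end, in the units of the state.
- ctrl.sense(): the state, without advancing time (a new reading comes with each control period).
- ctrl.capture(name): name is "side" or "top"; returns the picture (400x640x3 uint8, red, green, blue); there is no depth.
- ctrl.get_calibration(name): a dict with "fx", "fy", "cx", "cy" (pixels), "k1" (the pictures are not rectified: a ray, as slopes to the right and down, at radius r is drawn at 1 + k1 r^2 times it, then the intrinsics apply), "world_to_cam" (4x4, takes a point from world to camera coordinates). Camera axes: x right, y down, z forward; pixel columns grow to the right and rows downward; lengths in mm; the calibration is good to about 2 mm. A picture is of the moment at which its call begins. get_calibration takes no time and is no camera call.
- ctrl.finish_job(): hands the job in, once; it reports no verdict.
Trained networks look in the newest picture that a camera, given by its name, has taken for a name from the list of things; names that differ only in an ending like _2 or _b are one class to them, and where a whole thing is asked for, a point or a joint stands for the part that bears it (a point fixed in the world has none). Each returns a list of dicts, best first, with "score" (0 to 1); they miss things now and then, are a little off and sometimes report something else, mostly with a low value. They report only what shows in the picture. A call takes as long as a camera call. They do not tell look-alikes from the thing itself.
- ctrl.search_frame(thing, camera): "uv" ([column, row] in pixels, amid what is visible of it).
The state is a dict: "time_s": time; "joints": joint angles; "dq": joint speeds; "tau": joint torques, N m; "eef_pos": TCP position; "ee_rot": TCP orientation; "force": force on the tool from outside, world axes, zero at the start; "wrist_torque": the same for the moment, N m; "grip_width": opening from 0.0 (shut) to 1.0 (fully open).
Only numpy, scipy, OpenCV 4.12 (cv2) and the standard library are available. Lean on these libraries where they do the work, as an engineer would, in place of code of your own. Each camera call takes 0.05 s, during which the arm holds its last target.

TASK

Lift the bench steriliser's counterweighted hood by its front bar, past its balance point, and guide it gently back onto the rubber buffer of its stop post, so that it rests open by itself without having swung freely, slammed or been pressed hard against the stop. Then set the steel instrument cassette gently down on the floor of the open chamber, upright and fully back, with its long side flush against the chamber's back wall. Leave the hood resting open and the other things on the counter where they are.

Things in the scene. Friction and masses are not known exactly. Their poses are not given: they have to be found in the camera images.
- hinge (a point): Middle of the hood's hinge axis, 80 mm above the counter at the back of a white bench steriliser (chamber body 124 mm deep, 210 mm wide, 70 mm high). Its axes are the steriliser's: x points to the back, away from the robot, y along the hinge, z up. The hinge axis is 10 mm behind the inner face of the back wall. The steriliser is fixed to the counter.
- lid (a joint): Hinge angle of the hood in rad: 0 shut (level), grows as the front rises, 1.57 upright. It moves easily (little friction). Shut, about 1.5 to 3 N at the bar lifts it. Past a balance point, somewhere between 0.7 and 1.1 depending on the weights, it falls backwards by itself, and fast if nothing holds it. It then rests on the stop's buffer.
- bar (a point): Middle of the hood's front bar: a round steel bar 12 mm thick and 120 mm long, parallel to the hinge, 175 mm in front of the hinge axis and level with it when shut, held by a rod at each end, 41 mm clear of the hood's front face. It is fixed to the hood, but being round it turns in a light pinch as the hood rises. The axes turn with the hood: y along the bar.
- stop: Dark steel post behind the steriliser (30 mm wide, 190 mm high, its upright 115 mm behind this origin, which lies on the counter at the steriliser's back face). A springy rubber-tipped buffer (about 8 N/mm, 6 mm) 181 mm up sticks out towards the hood. It is screwed in or out differently each time, unmeasured: it stops the hood somewhere between 1.7 and 2.1 rad, to be felt.
- back (a point): Middle of the foot of the chamber's back wall: on its inner face, at the height of the chamber floor (20 mm above the counter). Axes as the steriliser's (x to the back, y across, z up). The chamber is open above when the hood is open: 112 mm deep (x from -112 to 0 mm), 198 mm wide (y within 99 mm either way), its walls end 50 mm above its floor.
- cassette_bar (a point): Centre of the grip bar of the loose instrument cassette, a perforated steel box 84 mm (x) by 130 mm (y) and 39 mm high, 350 g, with a bar on two posts above it: the bar is 10 mm thick, 100 mm long along y, its centre 75 mm above the underside and over the middle of the box. z is up. Either long side may go to the back: flush, this point is 42 mm in front of the back wall.
- tray: Bystander: open steel tray without a handle, 80 x 130 x 30 mm; it may stand on either side of the steriliser. Origin under its centre.
- spray: Bystander: white bottle 60 mm across, 150 mm high.
- jar: Bystander: glass jar 60 mm across, 80 mm high.
- bowl: Bystander: steel bowl 100 mm across, 45 mm high.
- cup: Bystander: white cup 64 mm across, 70 mm high.
- reel: Bystander: roll of pouch paper 70 mm across, 30 mm high.
- steriliser: The whole steriliser described under its hinge; origin on the counter under the middle of its chamber, 66 mm in front of the hinge axis; axes as there. Its hood is a white frame with a glass top, 200 mm wide, 128 mm long in front of the hinge; shut, the top slopes from 50 mm above the hinge axis at the back to 16 mm at the front. Two steel discs on arms behind the hinge are the counterweights.
Mind the look-alikes: they are no part of the job. What is shaped like the part that bears cassette_bar but yellow is not meant.

How it is judged (in metres and radians):
On the way:
1. the hood rests open on its stop, let go (value of joint lid above 1.6 rad and velocity of joint lid between -0.05 and 0.05 rad/s and contact force between each of the arm, the fingers and lid below 0.1 N), for 0.3 s.
At the end, for the whole second after the job is handed in: The hood stands open beyond 1.6 rad, at rest and let go; the cassette stands upright on the chamber floor, let go, its long side along the back wall (within 0.09 rad) and within about 5 mm of it (grip bar less than 47 mm in front of the wall) (all of step 1 and x of cassette_bar in the frame of back between -0.047 and -0.035 m and y of cassette_bar in the frame of back between -0.045 and 0.045 m and z of cassette_bar in the frame of back between 0.068 and 0.082 m and angle between the x axis of cassette_bar and the x axis of back, either way round below 0.09 rad and angle between cassette_bar's own z axis and vertical below 0.08 rad and distance of cassette_bar from where it was at the start of the episode above 0.05 m and contact force between the fingers and anything else below 0.1 N); the robot touches nothing.
It fails at once if the hood swings freely (faster than 2.5 rad/s) or falls towards its stop (faster than 0.7 rad/s beyond 1.65 rad) (velocity of joint lid above 2.5 rad/s or velocity of joint lid below -2.5 rad/s or (value of joint lid above 1.65 rad and velocity of joint lid above 0.7 rad/s)).
It fails at once if the hood is pressed on its stop with more than 20 N (contact force between lid and stop above 20 N).
It fails at once if the cassette is dropped or driven against the steriliser with more than 60 N (contact force between cassette and steriliser above 60 N).
It fails at once if a bystander is moved more than 30 mm (distance of any of tray, spray, jar, bowl, cup, reel from where it was at the start of the episode above 0.03 m).
It also fails if it takes over 72 s, if anything falls off the work surface, if the arm or the gripper's body presses on something with over 40 N, if the wrist force passes 120 N, or if a joint passes its speed limit or range.

## Working session

There is one attempt and no reset: what is moved stays moved. The work goes in short steps, Python scripts to look and compute and a shell command to move; the robot and the scene stay as the last step left them, time stands still between calls to the robot, and variables do not carry over. Pictures are saved under pics/ and viewed, and the job is handed in when it is done.

```bash
ls; mkdir -p pics; python3 - <<'E'
from rig import ctrl
import cv2
print(ctrl.sense())
for n in("side","top"):
    c=ctrl.get_calibration(n);print(n,c)
    cv2.imwrite(f"pics/{n}0.png",ctrl.capture(n)[:,:,::-1])
E
```

```text
pics
{'time_s': 0.0, 'joints': array([ 1.06262275e+00,  3.13415283e-01,  1.49844406e+00, -8.27904830e-07,
        1.33099675e+00, -2.23401737e-01]), 'dq': array([-0.00115535, -0.00018057,  0.00049808, -0.00027637, -0.00144042,
        0.00024859]), 'tau': array([-2.48440570e-03, -4.12261748e+01, -2.59744495e+01, -2.68487529e-04,
        4.10188732e-03,  4.76750517e-05]), 'eef_pos': array([147.3758007 , 503.61950283, 230.75021606]), 'ee_rot': array([-0.69953366,  0.70036814, -0.10050162,  0.1001826 ]), 'force': array([-1.49536913,  0.67898923,  0.86880986]), 'wrist_torque': array([-0.00884507,  0.02949457, -0.00161818]), 'grip_width': 1.0021526931274625}
side {'fx': 368.14668545767387, 'fy': 368.14668545767387, 'cx': 320.21443497435047, 'cy': 199.15418118115417, 'k1': -0.004725931996656668, 'world_to_cam': array([[ 7.89318095e-01, -6.13838721e-01, -1.33779147e-02,
        -4.30897086e+02],
       [-4.13133519e-01, -5.14866313e-01, -7.51154695e-01,
         2.16233898e+02],
       [ 4.54200000e-01,  5.98426858e-01, -6.59990648e-01,
         1.08223387e+03],
       [ 0.00000000e+00,  0.00000000e+00,  0.00000000e+00,
         1.00000000e+00]])}
top {'fx': 386.26132343373075, 'fy': 386.26132343373075, 'cx': 317.16179704865067, 'cy': 199.6640962519405, 'k1': 0.005668663208637567, 'world_to_cam': array([[ 1.83396223e-02, -9.99830392e-01, -1.68675747e-03,
        -9.47064443e+01],
       [-9.89933597e-01, -1.79212382e-02, -1.40393386e-01,
         5.33519130e+02],
       [ 1.40339345e-01,  4.24453956e-03, -9.90094365e-01,
         1.22194766e+03],
       [ 0.00000000e+00,  0.00000000e+00,  0.00000000e+00,
         1.00000000e+00]])}
```

View pics/side0.png

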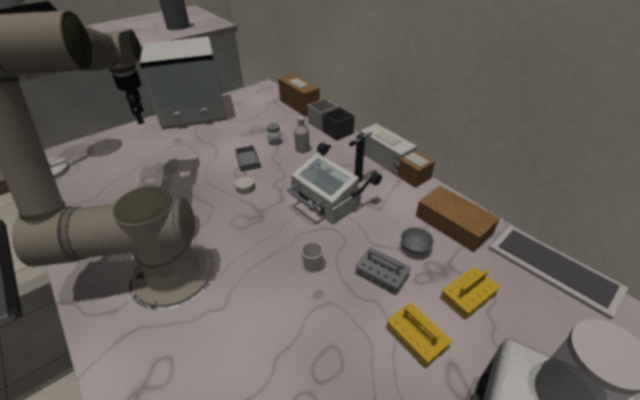

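View pics/top0.png

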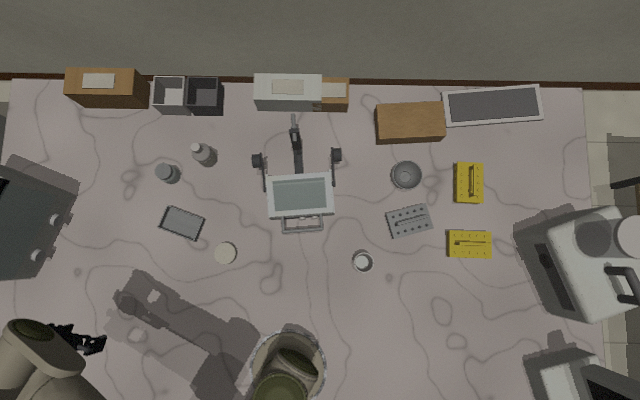

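The side view shows the steriliser at (325,188), the grey cassette at (383,268) and yellow look-alikes at (470,291) and (419,333). In the top view the steriliser is at (300,200), the grey cassette at (409,221), the yellow ones at (468,183) and (469,244), and the handle-less tray at (182,222). I choose the grey cassette. Next I'll check it in close crops.

```bash
cat > h.py <<'E'
import numpy as np, cv2
from rig import ctrl
from scipy.spatial.transform import Rotation as R
C={n:ctrl.get_calibration(n) for n in("side","top")}
def proj(n,P):
    c=C[n];P=np.atleast_2d(P).astype(float);M=c["world_to_cam"]
    q=P@M[:3,:3].T+M[:3,3];s=q[:,:2]/q[:,2:];s=s*(1+c["k1"]*(s**2).sum(1,keepdims=True))
    return s*[c["fx"],c["fy"]]+[c["cx"],c["cy"]]
def ray(n,uv):
    c=C[n];d=(np.array(uv,float)-[c["cx"],c["cy"]])/[c["fx"],c["fy"]]
    s=d.copy()
    for _ in range(10): s=d/(1+c["k1"]*(s@s))
    M=c["world_to_cam"];Rm=M[:3,:3];o=-Rm.T@M[:3,3];return o,Rm.T@np.array([s[0],s[1],1])
def atz(n,uv,z):
    o,d=ray(n,uv);return o+d*(z-o[2])/d[2]
def tri(us,ut):
    A=[];b=[]
    for n,u in(("side",us),("top",ut)):
        o,d=ray(n,u);d/=np.linalg.norm(d);Q=np.eye(3)-np.outer(d,d);A.append(Q);b.append(Q@o)
    return np.linalg.lstsq(np.vstack(A),np.hstack(b),rcond=None)[0]
def quat():
    s=ctrl.sense();q=s["ee_rot"];return R.from_quat([q[1],q[2],q[3],q[0]])
def crop(src,dst,x,y,w,h,k):
    im=cv2.imread(src)[y:y+h,x:x+w];cv2.imwrite(dst,cv2.resize(im,None,fx=k,fy=k,interpolation=cv2.INTER_CUBIC))
E
python3 - <<'E'
from h import *
crop("pics/top0.png","pics/topc.png",240,100,200,150,4)
crop("pics/side0.png","pics/sidec.png",270,120,180,180,3.3)
for t in("lid","bar","cassette_bar","stop","steriliser"):
    for n in("side","top"):
        try:print(t,n,[(np.round(d["uv"]),round(d["score"],2)) for d in ctrl.search_frame(t,n)])
        except Exception as e:print(t,n,e)
print(quat().as_matrix().round(3), ctrl.sense()["time_s"])
E
```

```text
lid side [(array([328., 181.]), 0.94), (array([383., 271.]), 0.35)]
lid top [(array([301., 191.]), 0.77)]
bar side [(array([326., 181.]), 0.88)]
bar top [(array([303., 192.]), 0.8)]
cassette_bar side [(array([383., 270.]), 0.87), (array([420., 334.]), 0.59), (array([470., 291.]), 0.59)]
cassette_bar top [(array([469., 243.]), 0.75), (array([222., 251.]), 0.69), (array([469., 181.]), 0.6), (array([407., 217.]), 0.58)]
stop side [(array([327., 188.]), 0.49), (array([379., 271.]), 0.37)]
stop top [(array([294., 143.]), 0.62)]
steriliser side [(array([358., 152.]), 0.74), (array([327., 185.]), 0.59)]
steriliser top [(array([299., 195.]), 0.68)]
[[ 0.96  -0.     0.281]
 [-0.281 -0.     0.96 ]
 [-0.    -1.    -0.   ]] 0.6
```

View pics/topc.png

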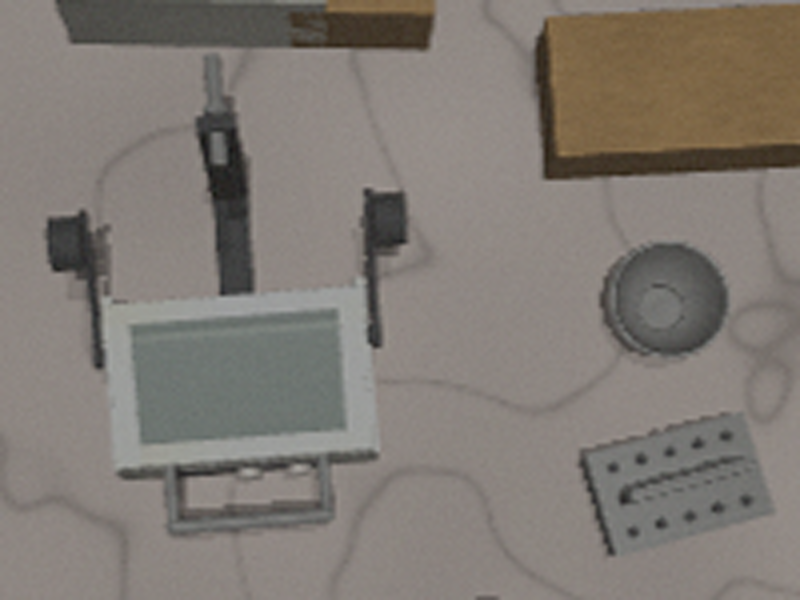

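View pics/sidec.png

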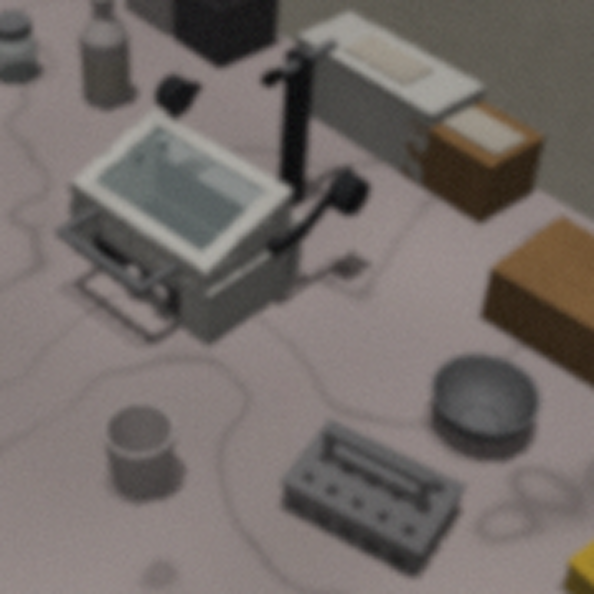

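The crops show the grey perforated cassette (top ~(409,221), bar visible) as the right one, and the steriliser shut with its bar running from (283,232) to (323,230) in the top view. The next step is to fit both poses.

```bash
cat > fit.py <<'E'
from h import *
from scipy.optimize import least_squares
def T(p,P):
    c,s=np.cos(p[2]),np.sin(p[2]);P=np.array(P,float);return P@np.array([[c,s,0],[-s,c,0],[0,0,1]])+[p[0],p[1],0]
def tc(l):return np.array(l)/4+[240,100]
def sc(l):return np.array(l)/3.3+[270,120]
# steriliser, frame: hinge foot
M=[[-175,60,80],[-175,-60,80],[-128,100,96],[-128,-100,96],[0,-100,130],[0,100,130]]
ut=tc([[172,527],[331,517],[118,468],[378,452],[364,285],[107,300]])
us=sc([[62,232],[150,284],[75,188],[207,270],[292,190],[160,115]])
f=lambda p:np.r_[(proj("top",T(p,M))-ut).ravel(),(proj("side",T(p,M))-us).ravel()]
r=least_squares(f,[500,0,0],loss='soft_l1');print("hinge",r.x,"\n",f(r.x).reshape(-1,2).round(1))
K=[[-42,65,39],[42,65,39],[42,-65,39],[-42,-65,39]]
ut2=tc([[612,555],[582,452],[742,412],[775,515]])
us2=sc([[285,487],[330,422],[462,487],[415,548]])
g=lambda p:np.r_[(proj("top",T(p,K))-ut2).ravel(),(proj("side",T(p,K))-us2).ravel()]
r2=least_squares(g,[400,-250,0],loss='soft_l1');print("cass",r2.x,"\n",g(r2.x).reshape(-1,2).round(1))
b=T(r2.x,[[0,50,75],[0,-50,75]]);print((proj("top",b)-[240,100])*4,(proj("side",b)-[270,120])*3.3)
p=r.x
for n,s,d in(("top","pics/top0.png","pics/topo.png"),("side","pics/side0.png","pics/sideo.png")):
    im=cv2.imread(s);k=3;x0,y0=240,90;im=cv2.resize(im[y0:y0+210,x0:x0+220],None,fx=k,fy=k)
    def ln(P):
        cv2.polylines(im,[np.round((proj(n,P)-[x0,y0])*k).astype(int)],False,(0,0,255),1)
    ln(T(p,M[:2]));ln(T(p,M[2:]+[M[2]]));ln(T(r2.x,K+[K[0]]));ln(b)
    ln(T(p,[[-122-6+4,105,0],[-124+4-8,-105,0]]));ln(T(p,[[-66-62,105,70],[-128,-105,70],[-4,-105,70]]))
    cv2.imwrite(d,im)
E
python3 fit.py
```

```text
hinge [ 6.05776632e+02 -2.76996723e+01  9.05793277e-02] 
 [[ 1.   0.1]
 [-0.3 -0.2]
 [ 0.2  0.3]
 [-0.2 -0.4]
 [ 0.5 -1.4]
 [-0.7 -0.5]
 [-0.1  0.4]
 [-2.7  2.2]
 [-1.2 -1.3]
 [-0.5  1.9]
 [ 1.9  0.1]
 [ 0.1 -2. ]]
cass [ 471.00273848 -384.40066992   -6.00627872] 
 [[ 0.9 -0. ]
 [ 1.   0.5]
 [-0.5  0.4]
 [-1.1 -0.4]
 [-1.2 -2.2]
 [ 0.2 -0.7]
 [ 0.3 -0.1]
 [ 0.6  1.8]]
[[627.58640217 496.05648871]
 [749.86069104 463.53420918]] [[324.10924482 429.6522337 ]
 [429.76510545 483.97117091]]
```

```bash
python3 -c "
import cv2,numpy as np
a=cv2.imread('pics/topo.png')[0:500];b=cv2.imread('pics/sideo.png')[100:600]
cv2.imwrite('pics/o.png',cv2.resize(np.hstack([a,b]),None,fx=.6,fy=.6)) "
```

```text
(no output)
```

View pics/o.png

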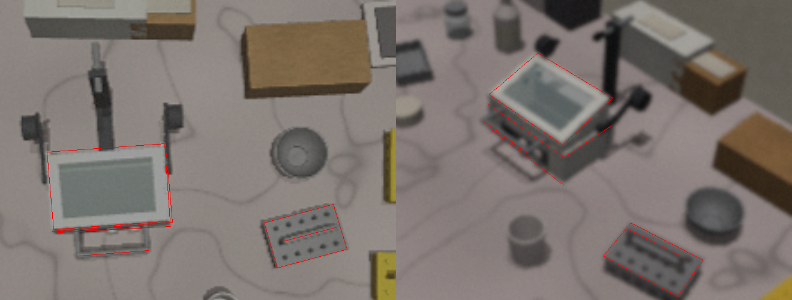

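```bash
cat >> h.py <<'E'
H=np.array([605.8,-27.7,80.]);YS=0.0906
def go(pos,jaw,tilt=None):
    "row: shift cm (tool axes) + rotvec to get TCP=pos, jaw axis (tool z) at world yaw jaw, tool down"
    s=ctrl.sense();Rc=quat();z=np.array([np.cos(jaw),np.sin(jaw),0]);y=np.array([0,0,-1.]);x=np.cross(y,z)
    Rt=R.from_matrix(np.c_[x,y,z]);d=Rc.inv().apply(np.array(pos)-s["eef_pos"])/10;w=(Rc.inv()*Rt).as_rotvec()
    print("row",d.round(2),w.round(3),"| at",s["eef_pos"].round(1),"t",round(s["time_s"],2),"F",s["force"].round(2),"g",round(s["grip_width"],3))
def bar(th):
    return H+175*np.array([-np.cos(th)*np.cos(YS),-np.cos(th)*np.sin(YS),np.sin(th)])
E
python3 -c "
from h import *
print(bar(0));go(bar(0)+[0,0,90],YS)"
```

```text
[431.51774034 -43.53331831  80.        ]
row [ 42.64   6.13 -44.55] [ 0.     1.195 -0.   ] | at [147.5 503.8 231.3] t 0.6 F [-0.04  0.33  0.32] g 1.002
```

```bash
python3 -m inch '[3.5,0,-3.7,0,0.1,0, 7,0,-7.4,0,0.2,0, 10.5,0,-11.1,0,0.3,0, 14,0,-14.8,0,0.4,0, 17.5,0,-18.5,0,0.5,0, 21,0,-22.2,0,0.6,0, 21,0,-22.2,0,0.6,0]' 0 25
python3 -c "
from h import *
go(bar(0)+[0,0,90],YS)"
```

```text
time_s: 1.18
eef_pos: [280.6, 242.5, 231.5]
ee_rot: [0.639, -0.638, 0.304, -0.304]
force: [1.3, 0.7, 0.6]
grip_width: 0.499
row [31.72  6.15 -6.3 ] [-0.001  0.591  0.   ] | at [280.6 242.5 231.5] t 1.18 F [1.28 0.72 0.64] g 0.499
```

```bash
python3 -m inch '[3.6,0,-0.7,0,0.07,0, 7.4,0,-1.5,0,0.14,0, 11.2,0,-2.2,0,0.22,0, 15,0,-3,0,0.29,0, 18.8,0,-3.7,0,0.37,0, 22.6,1.5,-4.5,0,0.44,0, 26.4,3,-5.2,0,0.51,0, 29.5,5,-6,0,0.59,0]'
python3 -c "
from h import *
go(bar(0)+[0,0,90],YS)"
```

```text
time_s: 1.85
eef_pos: [422.2, -24.8, 181.5]
ee_rot: [0.523, -0.522, 0.476, -0.478]
force: [1.1, 1.1, -0.5]
grip_width: 0.495
row [1.95 1.15 0.75] [-0.003  0.001  0.001] | at [422.2 -24.8 181.5] t 1.85 F [ 1.08  1.11 -0.5 ] g 0.495
```

```bash
python3 -m inch '[1.9,1.1,0.8,0,0,0, 1.9,1.1,0.8,0,0,0, 1.9,1.1,0.8,0,0,0]'
python3 - <<'E'
from h import *
go(bar(0)+[0,0,-19],YS)
for n in("side","top"): cv2.imwrite(f"pics/{n}1.png",ctrl.capture(n)[:,:,::-1])
crop("pics/side1.png","pics/a.png",260,100,120,130,4);crop("pics/top1.png","pics/b.png",240,140,120,130,4)
cv2.imwrite("pics/ab.png",cv2.resize(np.hstack([cv2.imread("pics/a.png"),cv2.imread("pics/b.png")]),None,fx=.8,fy=.8))
E
```

```text
time_s: 2.1
eef_pos: [430.4, -40.7, 169.8]
ee_rot: [-0.523, 0.523, -0.476, 0.475]
force: [-0.3, 0.5, 0.2]
grip_width: 0.501
row [ 0.3  10.88  0.1 ] [ 0.001  0.004 -0.001] | at [430.4 -40.7 169.8] t 2.1 F [-0.33  0.55  0.19] g 0.501
```

View pics/ab.png

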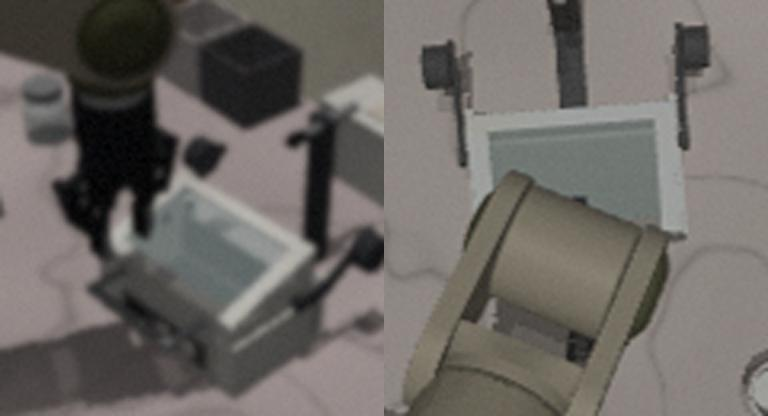

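The gripper hangs over the bar with its jaws across it (side crop ~(120,240)). I'll go down in stages and watch the force.

```bash
python3 -m inch '[0.2,1.5,0.1,0,0,0, 0.2,3,0.1,0,0,0, 0.2,4.5,0.1,0,0,0, 0.2,6,0.1,0,0,0, 0.2,7,0.1,0,0,0, 0.2,7,0.1,0,0,0]'
python3 -m inch '[0,1,0,0,0,0, 0,2,0,0,0,0, 0,3,0,0,0,0, 0,3.9,0,0,0,0, 0,3.9,0,0,0,0]'
python3 - <<'E'
from h import *
go(bar(0)+[0,0,-19],YS)
for n in("side",): cv2.imwrite(f"pics/{n}2.png",ctrl.capture(n)[:,:,::-1])
crop("pics/side2.png","pics/a.png",260,100,120,130,5)
E
```

```text
time_s: 2.7
eef_pos: [430.9, -40.9, 99.5]
ee_rot: [-0.524, 0.524, -0.476, 0.474]
force: [-0.7, 0.5, 0.4]
grip_width: 0.501
time_s: 3.12
eef_pos: [431.4, -41.5, 60.9]
ee_rot: [-0.523, 0.524, -0.476, 0.475]
force: [-0.4, 0.1, -0.4]
grip_width: 0.498
row [ 0.2  -0.01 -0.  ] [ 0.001  0.006 -0.001] | at [431.4 -41.5  60.9] t 3.12 F [-0.38  0.14 -0.42] g 0.498
```

View pics/a.png

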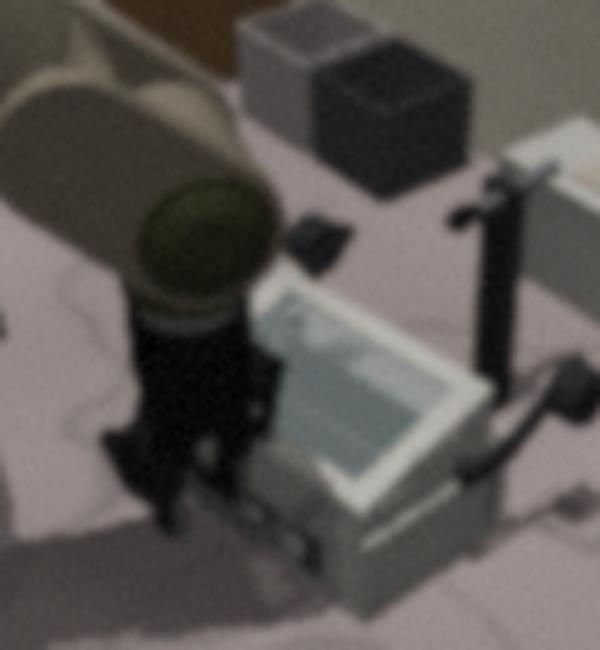

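The fingers are around the bar. Closing lightly.

```bash
python3 -m inch '[0,0,0,0,0,0,0,0,0,0,0,0,0,0,0,0,0,0,0,0,0,0,0,0,0,0,0,0,0,0,0,0,0,0,0,0]' 1 20
python3 -c "
from h import *
s=ctrl.sense();print(s['force'],s['wrist_torque'],s['eef_pos'],s['grip_width'])"
```

```text
time_s: 3.67
eef_pos: [434.2, -42.1, 62.5]
ee_rot: [0.525, -0.522, 0.474, -0.478]
force: [11.0, 5.0, -2.1]
grip_width: 0.131
[10.95928754  5.02956411 -2.14545829] [ 0.85071332 -1.70082923  0.00435993] [434.23568894 -42.11103914  62.47368137] 0.13117953405788454
```

```bash
python3 -m inch '[0,0,0.15,0,0,0,0,0,0.3,0,0,0,0,0,0.3,0,0,0]'
python3 -c "
from h import *
s=ctrl.sense();print(s['force'],s['wrist_torque'],s['eef_pos'],s['grip_width'])"
```

```text
time_s: 3.92
eef_pos: [434.3, -42.0, 62.0]
ee_rot: [-0.523, 0.524, -0.476, 0.475]
force: [-6.7, -2.1, 10.6]
grip_width: 0.129
[-6.68493095 -2.08712265 10.63525598] [-0.18128927  1.04064441  0.05866646] [434.27587017 -42.01145219  62.019903  ] 0.12888923280653125
```

```bash
cat >> h.py <<'E'
def arc(a,b,n=8,r=17.5):
    t=a+(b-a)*np.arange(1,n+1)/n
    for i in t: print("y %.2f z %.2f"%(-r*(np.sin(i)-np.sin(a)),r*(np.cos(a)-np.cos(i))),end="; ")
    print()
def st():
    s=ctrl.sense();Rc=quat();F=s["force"];u=np.array([np.cos(YS),np.sin(YS),0])
    p=s["eef_pos"];print("t %.2f pos %s F %s along %.1f side %.1f up %.1f g %.3f"%(s["time_s"],p.round(1),F.round(1),F@u,F@[-u[1],u[0],0],F[2],s["grip_width"]))
    b=p+[0,0,19]-H0;x=b@u;print("x %.1f z %.1f r %.1f theta %.3f"%(x,b[2],np.hypot(x,b[2]),np.arctan2(b[2],-x)))
H0=np.array([608.5,-27.4,80.5])
E
python3 -c "
from h import *
st();arc(0,.28)"
```

```text
t 3.92 pos [434.3 -42.   62. ] F [-6.7 -2.1 10.6] along -6.8 side -1.5 up 10.6 g 0.129
x -174.8 z 0.5 r 174.8 theta 0.003
y -0.61 z 0.01; y -1.22 z 0.04; y -1.83 z 0.10; y -2.44 z 0.17; y -3.05 z 0.27; y -3.65 z 0.38; y -4.24 z 0.52; y -4.84 z 0.68;
```

```bash
python3 -m inch '[0,-0.3,-0.05,0,0,0, 0,-0.8,-0.04,0,0,0, 0,-1.3,0,0,0,0, 0,-1.83,0.05,0,0,0, 0,-2.44,0.12,0,0,0, 0,-2.44,0.12,0,0,0]' 1 30
python3 -c "
from h import *
st();"
```

```text
time_s: 4.42
eef_pos: [435.9, -41.9, 86.7]
ee_rot: [-0.523, 0.524, -0.475, 0.475]
force: [-2.9, -3.3, -1.8]
grip_width: 0.128
t 4.42 pos [435.9 -41.9  86.7] F [-2.9 -3.3 -1.8] along -3.2 side -3.0 up -1.8 g 0.128
x -173.2 z 25.2 r 175.1 theta 0.144
```

```bash
python3 -c "
from h import *
arc(.144,.424);arc(.424,.704);arc(.704,.984)"
```

```text
y -0.60 z 0.10; y -1.21 z 0.22; y -1.80 z 0.36; y -2.39 z 0.52; y -2.98 z 0.70; y -3.56 z 0.90; y -4.13 z 1.13; y -4.69 z 1.37; 
y -0.55 z 0.26; y -1.10 z 0.54; y -1.63 z 0.84; y -2.16 z 1.16; y -2.67 z 1.50; y -3.17 z 1.85; y -3.65 z 2.22; y -4.13 z 2.61; 
y -0.46 z 0.40; y -0.91 z 0.82; y -1.34 z 1.26; y -1.75 z 1.71; y -2.15 z 2.18; y -2.53 z 2.65; y -2.90 z 3.15; y -3.25 z 3.65;
```

```bash
python3 -m inch '[0,-0.6,0.1,0,0,0, 0,-1.21,0.22,0,0,0, 0,-1.8,0.36,0,0,0, 0,-2.39,0.52,0,0,0, 0,-2.98,0.7,0,0,0, 0,-3.56,0.9,0,0,0, 0,-4.13,1.13,0,0,0, 0,-4.69,1.37,0,0,0]'
python3 -c "
from h import *
st();"
```

```text
time_s: 5.08
eef_pos: [448.1, -40.6, 132.7]
ee_rot: [-0.522, 0.525, -0.476, 0.474]
force: [-9.8, -6.8, 0.9]
grip_width: 0.125
t 5.08 pos [448.1 -40.6 132.7] F [-9.8 -6.8  0.9] along -10.4 side -5.9 up 0.9 g 0.125
x -161.0 z 71.2 r 176.0 theta 0.416
```

```bash
python3 -m inch '[0.05,-0.55,0.18,0,0,0, 0.1,-1.1,0.4,0,0,0, 0.1,-1.63,0.7,0,0,0, 0.1,-2.16,1.02,0,0,0, 0.1,-2.67,1.36,0,0,0, 0.1,-3.17,1.71,0,0,0, 0.1,-3.65,2.08,0,0,0, 0.1,-4.13,2.47,0,0,0]'
python3 -c "
from h import *
st();"
```

```text
time_s: 5.75
eef_pos: [472.0, -38.4, 174.4]
ee_rot: [-0.522, 0.525, -0.477, 0.473]
force: [-18.9, 0.6, 11.3]
grip_width: 0.125
t 5.75 pos [472.  -38.4 174.4] F [-18.9   0.6  11.3] along -18.7 side 2.4 up 11.3 g 0.125
x -136.9 z 112.9 r 177.5 theta 0.690
```

```bash
sed -i 's/^H0=.*/H0=np.array([608.5,-27.4,84.])/' h.py; python3 -c "
from h import *
st();arc(.675,.955)"
```

```text
t 5.75 pos [472.  -38.4 174.4] F [-18.9   0.6  11.3] along -18.7 side 2.4 up 11.3 g 0.125
x -136.9 z 109.4 r 175.3 theta 0.674
y -0.47 z 0.39; y -0.93 z 0.80; y -1.37 z 1.22; y -1.80 z 1.66; y -2.21 z 2.11; y -2.61 z 2.58; y -2.99 z 3.06; y -3.35 z 3.55;
```

```bash
python3 -m inch '[0,-0.6,0.2,0,0,0, 0,-1.13,0.55,0,0,0, 0,-1.57,0.97,0,0,0, 0,-2.0,1.41,0,0,0, 0,-2.4,1.86,0,0,0, 0,-2.8,2.33,0,0,0, 0,-3.15,2.81,0,0,0, 0,-3.5,3.25,0,0,0]'
python3 -c "
from h import *
st();"
```

```text
time_s: 6.42
eef_pos: [506.7, -35.2, 209.5]
ee_rot: [0.524, -0.523, 0.476, -0.475]
force: [-1.5, 4.9, -1.6]
grip_width: 0.124
t 6.42 pos [506.7 -35.2 209.5] F [-1.5  4.9 -1.6] along -1.1 side 5.0 up -1.6 g 0.124
x -102.1 z 144.5 r 176.9 theta 0.956
```

```bash
python3 -c "
from h import *
arc(.955,1.235)"
```

```text
y -0.34 z 0.51; y -0.67 z 1.02; y -0.98 z 1.55; y -1.27 z 2.09; y -1.54 z 2.64; y -1.79 z 3.20; y -2.03 z 3.77; y -2.24 z 4.34;
```

```bash
python3 -m inch '[0,-0.34,0.51,0,0,0, 0,-0.67,1.02,0,0,0, 0,-0.98,1.55,0,0,0, 0,-1.27,2.09,0,0,0, 0,-1.54,2.64,0,0,0, 0,-1.79,3.2,0,0,0, 0,-2.03,3.77,0,0,0, 0,-2.24,4.34,0,0,0]'
python3 -c "
from h import *
st();"
```

```text
time_s: 7.08
eef_pos: [550.3, -31.3, 232.2]
ee_rot: [0.524, -0.523, 0.475, -0.475]
force: [-2.8, 4.9, 4.5]
grip_width: 0.124
t 7.08 pos [550.3 -31.3 232.2] F [-2.8  4.9  4.5] along -2.4 side 5.2 up 4.5 g 0.124
x -58.3 z 167.2 r 177.0 theta 1.235
```

```bash
python3 -c "
from h import *
arc(1.235,1.515)"
```

```text
y -0.19 z 0.58; y -0.36 z 1.17; y -0.51 z 1.76; y -0.64 z 2.36; y -0.75 z 2.96; y -0.84 z 3.57; y -0.91 z 4.18; y -0.95 z 4.79;
```

```bash
python3 -m inch '[0,-0.2,0.57,0,0,0, -0.05,-0.39,1.15,0,0,0, -0.05,-0.55,1.74,0,0,0, -0.05,-0.69,2.34,0,0,0, -0.05,-0.81,2.94,0,0,0, -0.05,-0.9,3.55,0,0,0, -0.05,-0.97,4.16,0,0,0, -0.05,-1.01,4.77,0,0,0]'
python3 -c "
from h import *
st();arc(1.52,1.68)"
```

```text
time_s: 7.75
eef_pos: [597.9, -26.8, 241.3]
ee_rot: [-0.523, 0.523, -0.475, 0.476]
force: [0.1, 2.0, 2.8]
grip_width: 0.124
t 7.75 pos [597.9 -26.8 241.3] F [0.1 2.  2.8] along 0.3 side 2.0 up 2.8 g 0.124
x -10.5 z 176.3 r 176.6 theta 1.511
y -0.01 z 0.35; y -0.02 z 0.70; y -0.02 z 1.05; y -0.02 z 1.40; y -0.00 z 1.75; y 0.02 z 2.10; y 0.05 z 2.45; y 0.08 z 2.80;
```

```bash
python3 -m inch '[0,-0.01,0.33,0,0,0, 0,-0.02,0.65,0,0,0, 0,-0.03,0.97,0,0,0, 0,-0.03,1.27,0,0,0, 0,-0.02,1.57,0,0,0, 0,0,1.85,0,0,0, 0,0.02,2.1,0,0,0, 0,0.04,2.3,0,0,0]'
python3 - <<'E'
from h import *
st();arc(1.64,1.74)
for n in("side",): cv2.imwrite(f"pics/{n}3.png",ctrl.capture(n)[:,:,::-1])
crop("pics/side3.png","pics/a.png",280,50,120,150,4.5)
E
```

```text
time_s: 8.42
eef_pos: [620.4, -24.6, 240.9]
ee_rot: [-0.523, 0.523, -0.475, 0.475]
force: [0.2, -0.4, 0.2]
grip_width: 0.126
t 8.42 pos [620.4 -24.6 240.9] F [ 0.2 -0.4  0.2] along 0.2 side -0.4 up 0.2 g 0.126
x 12.1 z 175.9 r 176.3 theta 1.639
y 0.02 z 0.22; y 0.04 z 0.44; y 0.06 z 0.65; y 0.08 z 0.87; y 0.11 z 1.09; y 0.14 z 1.30; y 0.17 z 1.52; y 0.21 z 1.74;
```

View pics/a.png

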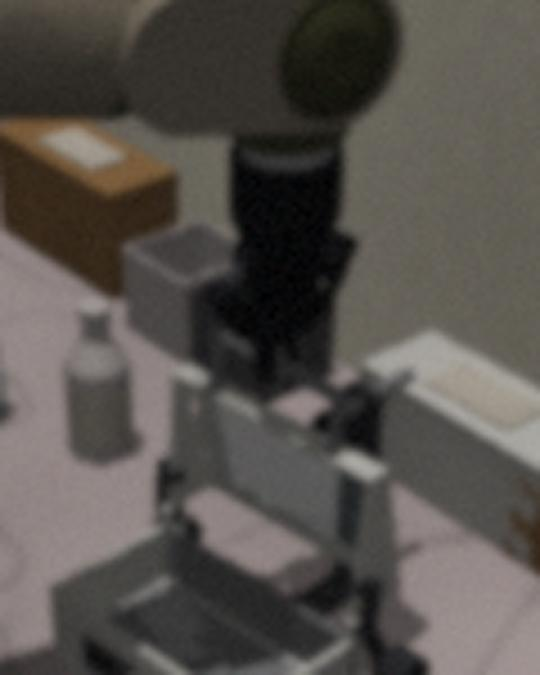

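The hood stands upright in the grip, with the stop post right behind it. I'll feel for the buffer in small steps.

```bash
python3 -m inch '[0,0.01,0.15,0,0,0, 0,0.02,0.3,0,0,0, 0,0.04,0.45,0,0,0, 0,0.06,0.6,0,0,0, 0,0.06,0.65,0,0,0]'
python3 -c "
from h import *
st()"
python3 -m inch '[0,0.01,0.1,0,0,0, 0,0.02,0.2,0,0,0, 0,0.03,0.3,0,0,0, 0,0.03,0.3,0,0,0]'
python3 -c "
from h import *
st()"
```

```text
time_s: 8.88
eef_pos: [626.8, -23.9, 240.3]
ee_rot: [0.523, -0.523, 0.475, -0.476]
force: [1.8, -1.0, 0.6]
grip_width: 0.124
t 8.88 pos [626.8 -23.9 240.3] F [ 1.8 -1.   0.6] along 1.7 side -1.1 up 0.6 g 0.124
x 18.6 z 175.3 r 176.3 theta 1.676
time_s: 9.22
eef_pos: [629.7, -23.7, 240.0]
ee_rot: [-0.523, 0.523, -0.475, 0.475]
force: [1.4, -2.3, -0.8]
grip_width: 0.125
t 9.22 pos [629.7 -23.7 240. ] F [ 1.4 -2.3 -0.8] along 1.2 side -2.4 up -0.8 g 0.125
x 21.5 z 175.0 r 176.3 theta 1.693
```

```bash
python3 -m inch '[0,0.01,0.1,0,0,0, 0,0.02,0.2,0,0,0, 0,0.03,0.3,0,0,0, 0,0.03,0.3,0,0,0]'
python3 -c "
from h import *
st()"
```

```text
time_s: 9.55
eef_pos: [632.8, -23.3, 239.7]
ee_rot: [0.523, -0.523, 0.475, -0.476]
force: [0.9, -2.8, -1.1]
grip_width: 0.125
t 9.55 pos [632.8 -23.3 239.7] F [ 0.9 -2.8 -1.1] along 0.6 side -2.9 up -1.1 g 0.125
x 24.6 z 174.7 r 176.5 theta 1.711
```

```bash
python3 -m inch '[0,0.01,0.1,0,0,0, 0,0.03,0.2,0,0,0, 0,0.04,0.3,0,0,0, 0,0.04,0.3,0,0,0]'
python3 -c "
from h import *
st()"
```

```text
time_s: 9.88
eef_pos: [635.7, -23.1, 239.3]
ee_rot: [-0.523, 0.523, -0.475, 0.475]
force: [0.8, -3.1, -1.5]
grip_width: 0.125
t 9.88 pos [635.7 -23.1 239.3] F [ 0.8 -3.1 -1.5] along 0.6 side -3.1 up -1.5 g 0.125
x 27.5 z 174.3 r 176.4 theta 1.727
```

```bash
python3 -m inch '[0,0.02,0.1,0,0,0, 0,0.03,0.2,0,0,0, 0,0.05,0.3,0,0,0, 0,0.05,0.3,0,0,0]'
python3 -c "
from h import *
st()"
```

```text
time_s: 10.22
eef_pos: [638.8, -22.7, 239.0]
ee_rot: [0.524, -0.523, 0.475, -0.476]
force: [1.0, -2.7, -0.2]
grip_width: 0.125
t 10.22 pos [638.8 -22.7 239. ] F [ 1.  -2.7 -0.2] along 0.7 side -2.7 up -0.2 g 0.125
x 30.6 z 174.0 r 176.6 theta 1.745
```

```bash
python3 -m inch '[0,0.02,0.1,0,0,0, 0,0.04,0.2,0,0,0, 0,0.06,0.3,0,0,0, 0,0.06,0.3,0,0,0]'
python3 -c "
from h import *
st()"
```

```text
time_s: 10.55
eef_pos: [641.8, -22.4, 238.3]
ee_rot: [0.523, -0.523, 0.475, -0.476]
force: [1.6, -2.9, -0.7]
grip_width: 0.126
t 10.55 pos [641.8 -22.4 238.3] F [ 1.6 -2.9 -0.7] along 1.3 side -3.0 up -0.7 g 0.126
x 33.6 z 173.3 r 176.5 theta 1.762
```

```bash
python3 -m inch '[0,0.02,0.1,0,0,0, 0,0.04,0.2,0,0,0, 0,0.06,0.3,0,0,0, 0,0.06,0.3,0,0,0]'
python3 -c "
from h import *
st()"
```

```text
time_s: 10.88
eef_pos: [644.7, -22.1, 237.6]
ee_rot: [0.523, -0.523, 0.475, -0.475]
force: [1.2, -2.9, 0.4]
grip_width: 0.124
t 10.88 pos [644.7 -22.1 237.6] F [ 1.2 -2.9  0.4] along 0.9 side -3.0 up 0.4 g 0.124
x 36.5 z 172.6 r 176.5 theta 1.779
```

```bash
python3 -m inch '[0,0.02,0.1,0,0,0, 0,0.04,0.2,0,0,0, 0,0.06,0.3,0,0,0, 0,0.06,0.3,0,0,0]'
python3 -c "
from h import *
st()"
```

```text
time_s: 11.22
eef_pos: [647.8, -21.8, 237.1]
ee_rot: [0.524, -0.523, 0.475, -0.476]
force: [2.4, -2.5, 0.0]
grip_width: 0.127
t 11.22 pos [647.8 -21.8 237.1] F [ 2.4 -2.5  0. ] along 2.2 side -2.7 up 0.0 g 0.127
x 39.6 z 172.1 r 176.6 theta 1.797
```

```bash
python3 -m inch '[0,0.02,0.1,0,0,0, 0,0.05,0.2,0,0,0, 0,0.07,0.3,0,0,0, 0,0.07,0.3,0,0,0]'
python3 -c "
from h import *
st()"
```

```text
time_s: 11.55
eef_pos: [650.7, -21.5, 236.4]
ee_rot: [0.523, -0.523, 0.475, -0.475]
force: [1.4, -2.2, -0.2]
grip_width: 0.125
t 11.55 pos [650.7 -21.5 236.4] F [ 1.4 -2.2 -0.2] along 1.2 side -2.4 up -0.2 g 0.125
x 42.5 z 171.4 r 176.6 theta 1.814
```

```bash
python3 -m inch '[0,0.03,0.1,0,0,0, 0,0.05,0.2,0,0,0, 0,0.08,0.3,0,0,0, 0,0.08,0.3,0,0,0]'
python3 -c "
from h import *
st()"
```

```text
time_s: 11.88
eef_pos: [653.7, -21.2, 235.5]
ee_rot: [0.523, -0.523, 0.475, -0.475]
force: [1.3, -1.1, -0.1]
grip_width: 0.124
t 11.88 pos [653.7 -21.2 235.5] F [ 1.3 -1.1 -0.1] along 1.2 side -1.2 up -0.1 g 0.124
x 45.5 z 170.5 r 176.4 theta 1.832
```

```bash
python3 -m inch '[0,0.03,0.1,0,0,0, 0,0.05,0.2,0,0,0, 0,0.08,0.3,0,0,0, 0,0.08,0.3,0,0,0]'
python3 -c "
from h import *
st()"
```

```text
time_s: 12.22
eef_pos: [656.7, -20.9, 234.8]
ee_rot: [0.524, -0.523, 0.475, -0.475]
force: [1.9, -1.3, -0.4]
grip_width: 0.126
t 12.22 pos [656.7 -20.9 234.8] F [ 1.9 -1.3 -0.4] along 1.8 side -1.5 up -0.4 g 0.126
x 48.6 z 169.8 r 176.6 theta 1.850
```

```bash
python3 -m inch '[0,0.03,0.1,0,0,0, 0,0.06,0.2,0,0,0, 0,0.09,0.3,0,0,0, 0,0.09,0.3,0,0,0]'
python3 -c "
from h import *
st()"
```

```text
time_s: 12.55
eef_pos: [659.6, -20.6, 233.9]
ee_rot: [0.524, -0.523, 0.475, -0.475]
force: [1.8, -1.0, 0.5]
grip_width: 0.122
t 12.55 pos [659.6 -20.6 233.9] F [ 1.8 -1.   0.5] along 1.7 side -1.2 up 0.5 g 0.122
x 51.5 z 168.9 r 176.6 theta 1.867
```

```bash
python3 -m inch '[0,0.03,0.1,0,0,0, 0,0.06,0.2,0,0,0, 0,0.09,0.3,0,0,0, 0,0.09,0.3,0,0,0]'
python3 -c "
from h import *
st()"
```

```text
time_s: 12.88
eef_pos: [662.6, -20.3, 232.8]
ee_rot: [0.523, -0.523, 0.475, -0.475]
force: [2.0, -0.5, -0.7]
grip_width: 0.127
t 12.88 pos [662.6 -20.3 232.8] F [ 2.  -0.5 -0.7] along 1.9 side -0.7 up -0.7 g 0.127
x 54.5 z 167.8 r 176.4 theta 1.885
```

```bash
python3 -m inch '[0,0.03,0.1,0,0,0, 0,0.06,0.2,0,0,0, 0,0.1,0.3,0,0,0, 0,0.1,0.3,0,0,0]'
python3 -c "
from h import *
st()"
```

```text
time_s: 13.22
eef_pos: [665.3, -20.1, 231.9]
ee_rot: [-0.523, 0.524, -0.476, 0.475]
force: [-1.8, -1.3, 0.3]
grip_width: 0.123
t 13.22 pos [665.3 -20.1 231.9] F [-1.8 -1.3  0.3] along -1.9 side -1.2 up 0.3 g 0.123
x 57.2 z 166.9 r 176.4 theta 1.901
```

The along-force flipped from +1.9 to -1.9 N, so it has reached the buffer. I'll ease back a little and re-read.

```bash
python3 -m inch '[0,0,-0.03,0,0,0, 0,0,-0.06,0,0,0, 0,0,-0.06,0,0,0]'
python3 -c "
from h import *
st()"
```

```text
time_s: 13.47
eef_pos: [664.8, -20.1, 232.0]
ee_rot: [0.524, -0.523, 0.475, -0.475]
force: [0.1, -0.3, -0.7]
grip_width: 0.127
t 13.47 pos [664.8 -20.1 232. ] F [ 0.1 -0.3 -0.7] along 0.1 side -0.3 up -0.7 g 0.127
x 56.8 z 167.0 r 176.4 theta 1.898
```

```bash
python3 -m inch '[0,0,0,0,0,0, 0,0,0,0,0,0, 0,0,0,0,0,0, 0,0,0,0,0,0, 0,0,0,0,0,0]' 0
python3 -c "
from h import *
st()"
python3 -m inch '[0,-0.5,0,0,0,0, 0,-1.5,0,0,0,0, 0,-3,0,0,0,0, 0,-5,0,0,0,0, 0,-7,0,0,0,0, 0,-8,0,0,0,0,0,-8,0,0,0,0]'
python3 - <<'E'
from h import *
st()
for n in("side","top"): cv2.imwrite(f"pics/{n}4.png",ctrl.capture(n)[:,:,::-1])
crop("pics/side4.png","pics/a.png",260,50,150,160,4);crop("pics/top4.png","pics/b.png",230,90,200,160,3)
E
```

```text
time_s: 13.88
eef_pos: [664.9, -20.2, 232.0]
ee_rot: [0.523, -0.523, 0.475, -0.475]
force: [0.3, -0.5, 0.6]
grip_width: 0.504
t 13.88 pos [664.9 -20.2 232. ] F [ 0.3 -0.5  0.6] along 0.3 side -0.5 up 0.6 g 0.504
x 56.8 z 167.0 r 176.4 theta 1.899
time_s: 14.47
eef_pos: [665.4, -20.3, 315.8]
ee_rot: [0.524, -0.522, 0.474, -0.477]
force: [0.1, -0.1, -0.6]
grip_width: 0.497
t 14.47 pos [665.4 -20.3 315.8] F [ 0.1 -0.1 -0.6] along 0.1 side -0.1 up -0.6 g 0.497
x 57.3 z 250.8 r 257.3 theta 1.795
```

View pics/a.png

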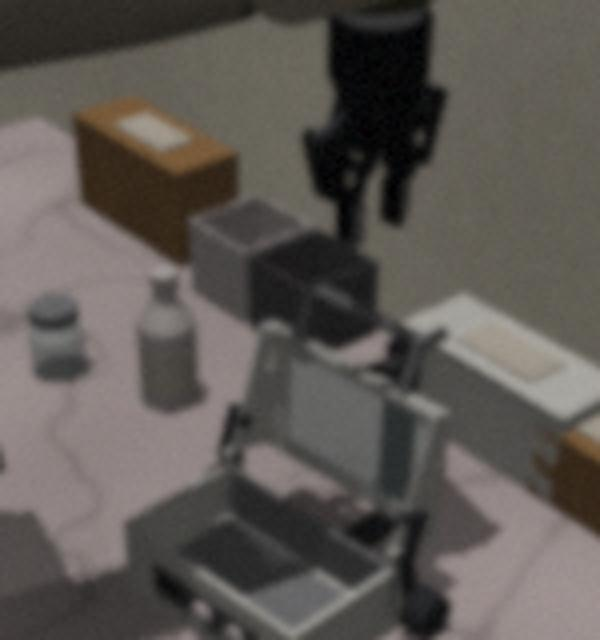

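View pics/b.png

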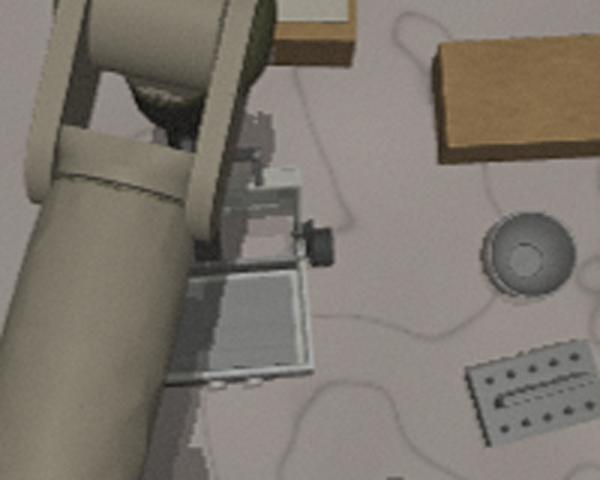

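The hood rests open with the chamber clear (side crop ~(270,560)), and the cassette is unmoved at top crop (535,393). On to the cassette.

```bash
python3 -c "
from h import *
go([471,-384.4,160],0.277)"
```

```text
row [ 34.39  15.21 -22.79] [-0.    -0.181  0.   ] | at [664.8 -20.2 312.1] t 14.57 F [ 0.74 -0.11 -0.32] g 0.502
```

```bash
python3 -m inch '[1,0,-1,0,0,0, 4,0,-3,0,-0.02,0, 7,0,-5,0,-0.04,0, 10,0,-7,0,-0.06,0, 13,0,-9,0,-0.08,0, 16,1,-11,0,-0.1,0, 19,2,-13,0,-0.12,0, 22,4,-15,0,-0.14,0]'
python3 -c "
from h import *
go([471,-384.4,160],0.277)"
```

```text
time_s: 15.23
eef_pos: [535.7, -254.9, 272.3]
ee_rot: [0.556, -0.556, 0.437, -0.438]
force: [-0.5, -1.5, 0.3]
grip_width: 0.507
row [11.05 11.24 -9.34] [-0.001 -0.04   0.001] | at [ 535.7 -254.9  272.3] t 15.23 F [-0.48 -1.5   0.28] g 0.507
```

```bash
python3 -m inch '[2.5,2,-2,0,-0.01,0, 5,4.5,-4.2,0,-0.02,0, 7.5,7,-6.3,0,-0.04,0, 10,9.5,-8.5,0,-0.04,0, 11,11,-9.3,0,-0.04,0, 11,11.2,-9.3,0,-0.04,0, 11,11.2,-9.3,0,-0.04,0]'
python3 - <<'E'
from h import *
go([471,-384.4,56],0.277)
for n in("side","top"): cv2.imwrite(f"pics/{n}5.png",ctrl.capture(n)[:,:,::-1])
crop("pics/side5.png","pics/a.png",330,180,120,120,4);crop("pics/top5.png","pics/b.png",350,150,120,120,4)
cv2.imwrite("pics/ab.png",cv2.resize(np.hstack([cv2.imread("pics/a.png"),cv2.imread("pics/b.png")]),None,fx=.8,fy=.8))
E
```

```text
time_s: 15.82
eef_pos: [471.3, -381.9, 158.6]
ee_rot: [0.564, -0.563, 0.428, -0.426]
force: [-0.6, 0.6, -0.8]
grip_width: 0.502
row [ 0.27 10.26 -0.08] [ 0.001 -0.002 -0.003] | at [ 471.3 -381.9  158.6] t 15.82 F [-0.57  0.61 -0.75] g 0.502
```

View pics/ab.png

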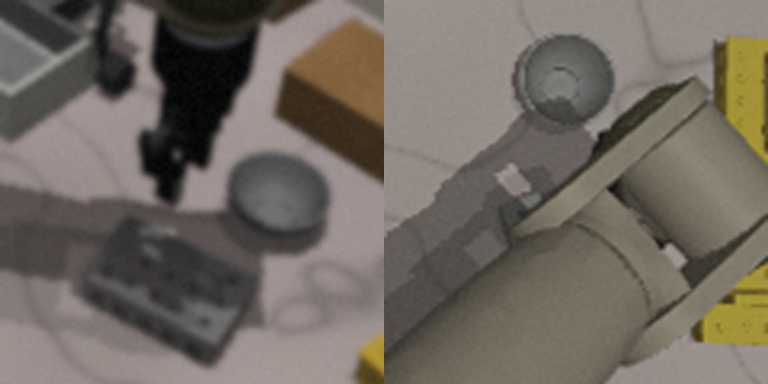

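```bash
python3 -m inch '[0.2,2,0,0,0,0, 0.2,4,0,0,0,0, 0.2,6,0,0,0,0, 0.2,7.5,0,0,0,0, 0.2,8.5,0,0,0,0, 0.2,9.5,0,0,0,0, 0.2,10.3,0,0,0,0, 0.2,10.3,0,0,0,0]'
python3 - <<'E'
from h import *
go([471,-384.4,56],0.277)
cv2.imwrite("pics/s6.png",ctrl.capture("side")[:,:,::-1])
crop("pics/s6.png","pics/a.png",330,200,120,100,5)
E
```

```text
time_s: 16.58
eef_pos: [472.4, -383.6, 56.0]
ee_rot: [0.564, -0.564, 0.427, -0.426]
force: [-0.7, -0.0, -0.4]
grip_width: 0.498
row [ 0.04  0.   -0.16] [ 0.001 -0.001 -0.001] | at [ 472.4 -383.6   56. ] t 16.58 F [-0.7  -0.01 -0.36] g 0.498
```

View pics/a.png

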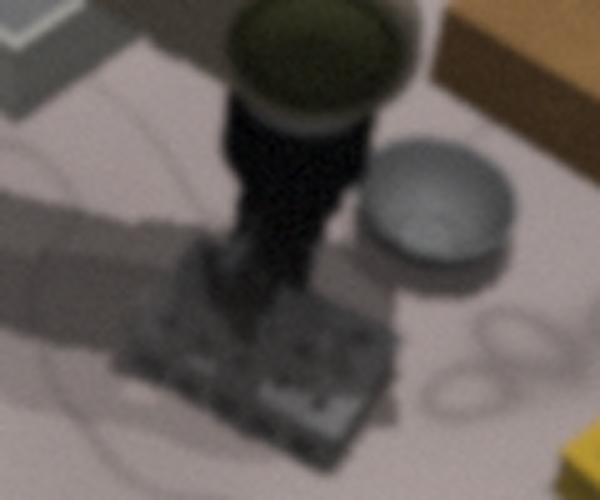

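```bash
python3 -m inch '[0,0,0,0,0,0,0,0,0,0,0,0,0,0,0,0,0,0,0,0,0,0,0,0,0,0,0,0,0,0,0,0,0,0,0,0]' 1 60
python3 -c "
from h import *
st()"
python3 -m inch '[0,-0.5,0,0,0,0, 0,-1,0,0,0,0, 0,-2,0,0,0,0, 0,-3,0,0,0,0, 0,-4,0,0,0,0, 0,-4,0,0,0,0]'
python3 - <<'E'
from h import *
st()
for n in("side","top"): cv2.imwrite(f"pics/{n}7.png",ctrl.capture(n)[:,:,::-1])
crop("pics/side7.png","pics/a.png",330,200,120,100,5)
E
```

```text
time_s: 17.13
eef_pos: [472.8, -384.5, 57.8]
ee_rot: [-0.564, 0.564, -0.426, 0.427]
force: [0.1, 0.8, 5.8]
grip_width: 0.102
t 17.13 pos [ 472.8 -384.5   57.8] F [0.1 0.8 5.8] along 0.2 side 0.8 up 5.8 g 0.102
x -167.5 z -7.2 r 167.6 theta -0.043
time_s: 17.63
eef_pos: [473.2, -385.0, 99.8]
ee_rot: [-0.564, 0.564, -0.425, 0.428]
force: [0.1, -0.3, -2.1]
grip_width: 0.1
t 17.63 pos [ 473.2 -385.    99.8] F [ 0.1 -0.3 -2.1] along 0.1 side -0.3 up -2.1 g 0.100
x -167.1 z 34.8 r 170.7 theta 0.205
```

View pics/a.png

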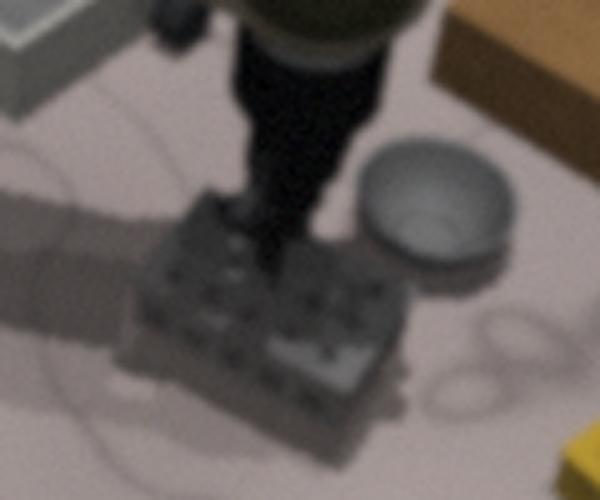

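```bash
sed -i 's/^H0=.*/H0=np.array([607.5,-27.5,80.])/' h.py; cat >> h.py <<'E'
def hf(x,y,z):
    c,s=np.cos(YS),np.sin(YS);return H0*[1,1,0]+[c*x-s*y,s*x+c*y,z]
E
python3 -c "
from h import *
go(hf(-70,0,185),YS);go(hf(-90,-150,185),YS)"
```

```text
row [-31.93  -8.77  15.83] [-0.     0.185  0.001] | at [ 472.5 -384.3   97.5] t 17.73 F [ 0.87  0.78 -3.97] g 0.101
row [-17.56  -8.76  11.1 ] [-0.     0.185  0.001] | at [ 472.5 -384.3   97.5] t 17.73 F [ 0.87  0.78 -3.97] g 0.101
```

```bash
python3 -m inch '[0,-2,0,0,0.01,0, 0,-4.5,0,0,0.03,0, -1,-7,0.6,0,0.06,0, -3,-8.8,1.9,0,0.1,0, -5.5,-8.8,3.5,0,0.14,0, -8.5,-8.8,5.4,0,0.18,0, -11.5,-8.8,7.3,0,0.18,0, -14.5,-8.8,9.2,0,0.185,0]'
python3 -c "
from h import *
go(hf(-90,0,185),YS)"
```

```text
time_s: 18.4
eef_pos: [521.3, -217.9, 184.5]
ee_rot: [-0.522, 0.522, -0.477, 0.477]
force: [1.9, -0.2, -2.6]
grip_width: 0.098
row [-18.18  -0.04   1.3 ] [ 0.001 -0.    -0.001] | at [ 521.3 -217.9  184.5] t 18.4 F [ 1.89 -0.23 -2.59] g 0.098
```

```bash
python3 -m inch '[-3,0,0.2,0,0,0, -6,0,0.4,0,0,0, -9,0,0.6,0,0,0, -12,0,0.9,0,0,0, -14.5,0,1.1,0,0,0, -16.5,0,1.3,0,0,0, -18.1,0,1.3,0,0,0, -18.1,0,1.3,0,0,0]'
python3 - <<'E'
from h import *
go(hf(-68,0,185),YS)
for n in("side","top"): cv2.imwrite(f"pics/{n}8.png",ctrl.capture(n)[:,:,::-1])
crop("pics/side8.png","pics/a.png",260,60,150,150,5);crop("pics/top8.png","pics/b.png",230,130,130,130,4)
E
```

```text
time_s: 19.07
eef_pos: [517.3, -35.5, 184.6]
ee_rot: [-0.523, 0.523, -0.477, 0.475]
force: [0.2, 0.4, -3.1]
grip_width: 0.1
row [ 0.03 -0.05  2.25] [ 0.001  0.003 -0.001] | at [517.3 -35.5 184.6] t 19.07 F [ 0.17  0.43 -3.08] g 0.1
```

View pics/a.png

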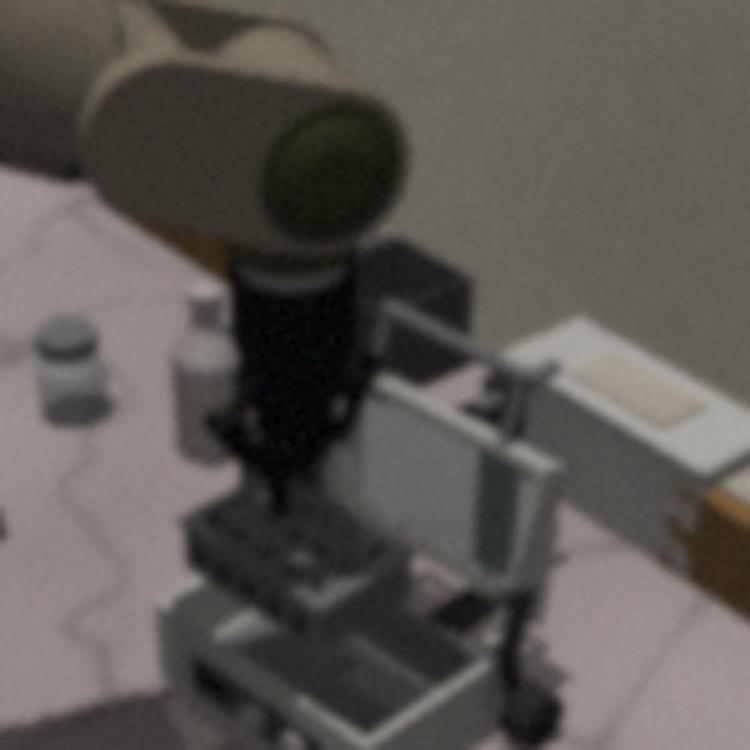

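View pics/b.png

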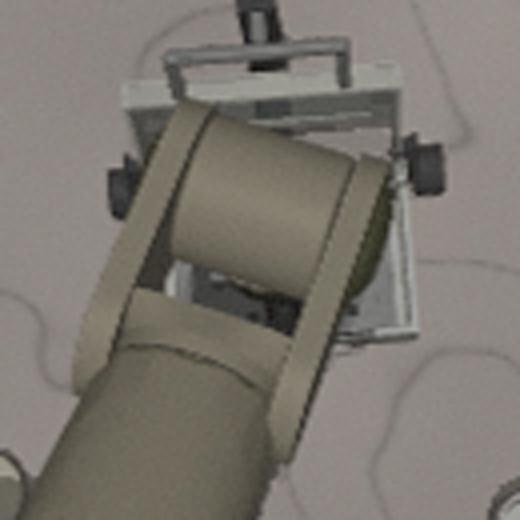

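```bash
python3 -m inch '[0,0,0.8,0,0,0, 0,0,1.6,0,0,0, 0,0,2.2,0,0,0, 0,1.5,2.2,0,0,0, 0,3,2.2,0,0,0, 0,4.5,2.2,0,0,0, 0,5,2.2,0,0,0, 0,5,2.2,0,0,0]'
python3 - <<'E'
from h import *
go(hf(-68,0,90),YS)
cv2.imwrite("pics/s9.png",ctrl.capture("side")[:,:,::-1])
crop("pics/s9.png","pics/a.png",260,60,150,150,4)
E
```

```text
time_s: 19.83
eef_pos: [539.7, -36.4, 133.8]
ee_rot: [-0.522, 0.523, -0.478, 0.476]
force: [-0.2, -0.8, -3.6]
grip_width: 0.102
row [-0.26  4.38  0.04] [ 0.002 -0.    -0.001] | at [539.7 -36.4 133.8] t 19.83 F [-0.21 -0.85 -3.58] g 0.102
```

View pics/a.png

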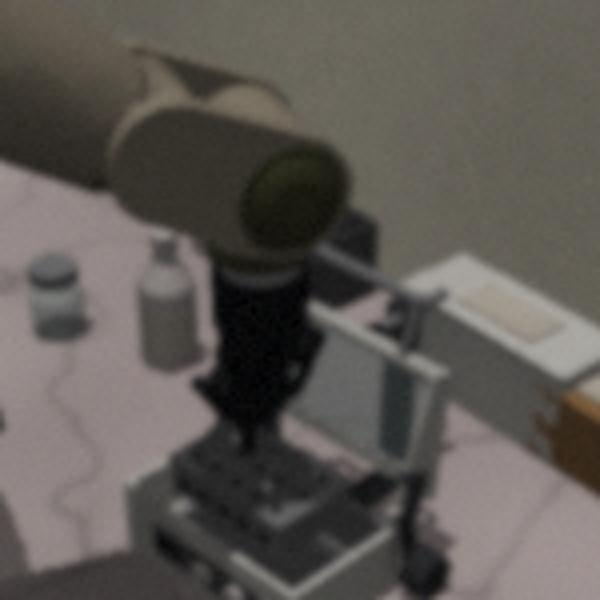

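The cassette sits square above the chamber, between the front rim and the hood. Lowering slowly.

```bash
python3 -m inch '[0,0.5,0,0,0,0, 0,1,0,0,0,0, 0,1.5,0,0,0,0, 0,2,0,0,0,0, 0,2,0,0,0,0]'
python3 -c "
from h import *
st()"

```

```text
time_s: 20.3
eef_pos: [539.4, -36.0, 113.9]
ee_rot: [-0.522, 0.522, -0.477, 0.476]
force: [-0.2, 0.3, -3.5]
grip_width: 0.1
t 20.30 pos [539.4 -36.  113.9] F [-0.2  0.3 -3.5] along -0.1 side 0.3 up -3.5 g 0.100
x -68.6 z 52.9 r 86.7 theta 0.657
```

```bash
python3 -m inch '[0,0.4,0,0,0,0, 0,0.8,0,0,0,0, 0,1.2,0,0,0,0, 0,1.6,0,0,0,0, 0,2,0,0,0,0, 0,2.4,0,0,0,0, 0,2.4,0,0,0,0]'
python3 -c "
from h import *
st()"

```

```text
time_s: 20.88
eef_pos: [539.5, -36.1, 90.1]
ee_rot: [-0.522, 0.522, -0.477, 0.476]
force: [-0.2, -0.1, -3.5]
grip_width: 0.103
t 20.88 pos [539.5 -36.1  90.1] F [-0.2 -0.1 -3.5] along -0.3 side -0.0 up -3.5 g 0.103
x -68.5 z 29.1 r 74.5 theta 0.401
```

```bash
python3 -m inch '[0,0.3,0,0,0,0, 0,0.6,0,0,0,0, 0,0.8,0.2,0,0,0, 0,0.8,0.5,0,0,0, 0,0.8,0.8,0,0,0, 0,0.8,1.1,0,0,0, 0,0.8,1.1,0,0,0]'
python3 -c "
from h import *
st()"

```

```text
time_s: 21.47
eef_pos: [551.5, -35.2, 83.1]
ee_rot: [0.522, -0.522, 0.476, -0.477]
force: [-0.3, 0.2, -3.2]
grip_width: 0.098
t 21.47 pos [551.5 -35.2  83.1] F [-0.3  0.2 -3.2] along -0.2 side 0.2 up -3.2 g 0.098
x -56.4 z 22.1 r 60.6 theta 0.374
```

```bash
python3 -m inch '[0,0,0.1,0,0,0, 0,0,0.2,0,0,0, 0,0,0.3,0,0,0, 0,0,0.3,0,0,0]'
python3 -c "
from h import *
st()"

```

```text
time_s: 21.8
eef_pos: [554.0, -34.9, 83.0]
ee_rot: [0.522, -0.522, 0.477, -0.477]
force: [0.6, 0.3, -3.6]
grip_width: 0.105
t 21.80 pos [554.  -34.9  83. ] F [ 0.6  0.3 -3.6] along 0.6 side 0.2 up -3.6 g 0.105
x -54.0 z 22.0 r 58.3 theta 0.388
```

```bash
python3 -m inch '[0,0,0.1,0,0,0, 0,0,0.2,0,0,0, 0,0,0.2,0,0,0]'
python3 -c "
from h import *
st()"

```

```text
time_s: 22.05
eef_pos: [556.0, -34.7, 83.0]
ee_rot: [0.522, -0.522, 0.477, -0.477]
force: [-0.1, 0.0, -2.9]
grip_width: 0.101
t 22.05 pos [556.  -34.7  83. ] F [-0.1  0.  -2.9] along -0.1 side 0.0 up -2.9 g 0.101
x -52.0 z 22.0 r 56.5 theta 0.401
```

```bash
python3 -m inch '[0,0,0.1,0,0,0, 0,0,0.2,0,0,0, 0,0,0.2,0,0,0]'
python3 -c "
from h import *
st()"

```

```text
time_s: 22.3
eef_pos: [557.3, -34.5, 82.9]
ee_rot: [-0.522, 0.523, -0.477, 0.476]
force: [-4.5, 0.1, -0.6]
grip_width: 0.099
t 22.30 pos [557.3 -34.5  82.9] F [-4.5  0.1 -0.6] along -4.5 side 0.5 up -0.6 g 0.099
x -50.7 z 21.9 r 55.2 theta 0.408
```

Wall contact (-4.5 N). Now lowering onto the floor.

```bash
python3 -m inch '[0,0,-0.05,0,0,0, 0,0.1,-0.05,0,0,0, 0,0.2,-0.05,0,0,0, 0,0.3,-0.05,0,0,0, 0,0.4,-0.05,0,0,0, 0,0.4,-0.05,0,0,0]'
python3 -c "
from h import *
st()"

```

```text
time_s: 22.8
eef_pos: [557.2, -34.5, 78.7]
ee_rot: [-0.522, 0.522, -0.477, 0.477]
force: [-1.7, 0.0, -3.9]
grip_width: 0.099
t 22.80 pos [557.2 -34.5  78.7] F [-1.7  0.  -3.9] along -1.7 side 0.2 up -3.9 g 0.099
x -50.8 z 17.7 r 53.8 theta 0.335
```

```bash
python3 -m inch '[0,0.05,0,0,0,0, 0,0.1,0,0,0,0, 0,0.15,0,0,0,0, 0,0.15,0,0,0,0]'
python3 -c "
from h import *
st()"

```

```text
time_s: 23.13
eef_pos: [557.1, -34.5, 77.8]
ee_rot: [-0.522, 0.522, -0.477, 0.477]
force: [-5.9, 0.2, 3.0]
grip_width: 0.102
t 23.13 pos [557.1 -34.5  77.8] F [-5.9  0.2  3. ] along -5.8 side 0.7 up 3.0 g 0.102
x -50.8 z 16.8 r 53.5 theta 0.319
```

```bash
python3 -m inch '[0,0,0,0,0,0, 0,0,0,0,0,0, 0,0,0,0,0,0]' 1 20
python3 -c "
from h import *
st()"
python3 -m inch '[0,0,0,0,0,0, 0,0,0,0,0,0, 0,0,0,0,0,0, 0,0,0,0,0,0, 0,0,0,0,0,0]' -0.1
python3 - <<'E'
from h import *
st()
cv2.imwrite("pics/s10.png",ctrl.capture("side")[:,:,::-1])
crop("pics/s10.png","pics/a.png",260,60,150,150,4)
E
```

```text
time_s: 23.38
eef_pos: [557.1, -34.5, 77.8]
ee_rot: [-0.522, 0.522, -0.477, 0.477]
force: [-5.9, 1.3, 2.7]
grip_width: 0.104
t 23.38 pos [557.1 -34.5  77.8] F [-5.9  1.3  2.7] along -5.8 side 1.8 up 2.7 g 0.104
x -50.8 z 16.8 r 53.5 theta 0.319
time_s: 23.8
eef_pos: [557.5, -34.6, 77.6]
ee_rot: [0.522, -0.522, 0.477, -0.477]
force: [-0.5, 0.2, -0.3]
grip_width: 0.547
t 23.80 pos [557.5 -34.6  77.6] F [-0.5  0.2 -0.3] along -0.5 side 0.2 up -0.3 g 0.547
x -50.4 z 16.6 r 53.1 theta 0.318
```

View pics/a.png

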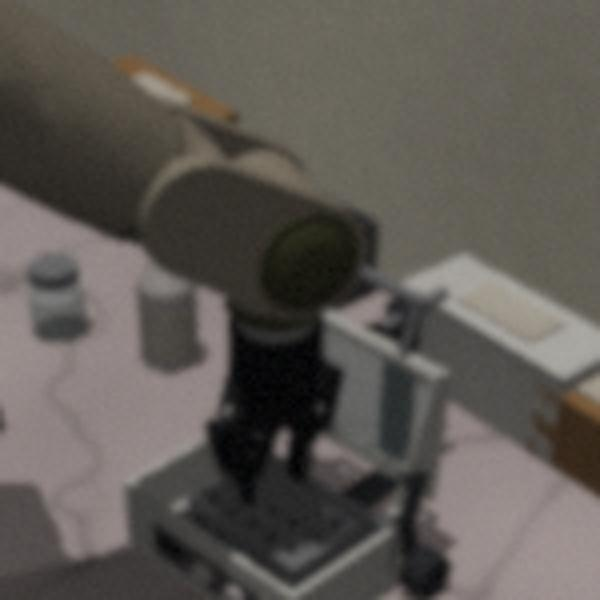

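```bash
python3 -m inch '[0,-0.5,0,0,0,0, 0,-1.5,0,0,0,0, 0,-3,0,0,0,0, 0,-5,0,0,0,0, 0,-7.5,0,0,0,0, 0,-10,-1,0,0,0, 0,-12.5,-3,0,0,0, 0,-15,-5.5,0,0,0]'
python3 -m inch '[-3,0,-3,0,0,0, -6,0,-5,0,0,0, -9,0,-7,0,0,0, -12,0,-9,0,0,0, -15,0,-11,0,0,0, -18,0,-13,0,0,0, -18,0,-13,0,0,0, -18,0,-13,0,0,0]'
python3 - <<'E'
from h import *
st()
for n in("side","top"): cv2.imwrite(f"pics/{n}11.png",ctrl.capture(n)[:,:,::-1])
crop("pics/side11.png","pics/a.png",270,80,130,130,5);crop("pics/top11.png","pics/b.png",240,100,130,130,5)
E
```

```text
time_s: 24.52
eef_pos: [502.2, -39.5, 229.4]
ee_rot: [0.523, -0.522, 0.476, -0.477]
force: [0.3, -0.1, 0.4]
grip_width: 0.551
time_s: 25.18
eef_pos: [356.1, 128.8, 228.6]
ee_rot: [0.523, -0.522, 0.475, -0.477]
force: [-0.3, -0.3, 0.8]
grip_width: 0.553
t 25.18 pos [356.1 128.8 228.6] F [-0.3 -0.3  0.8] along -0.3 side -0.3 up 0.8 g 0.553
x -236.2 z 167.6 r 289.6 theta 0.617
```

View pics/a.png

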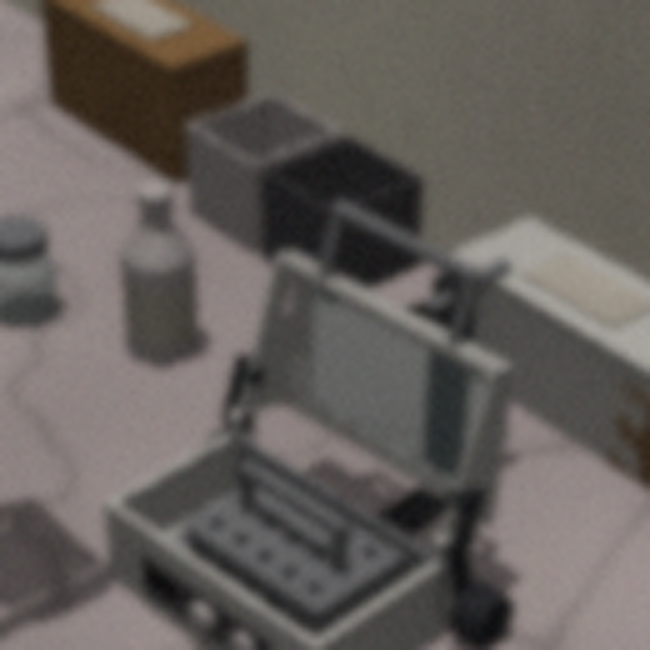

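View pics/b.png

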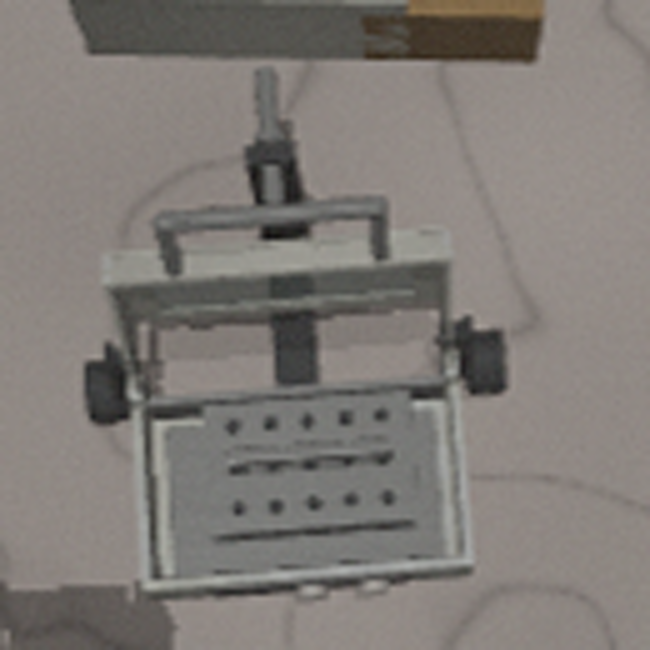

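View pics/top11.png

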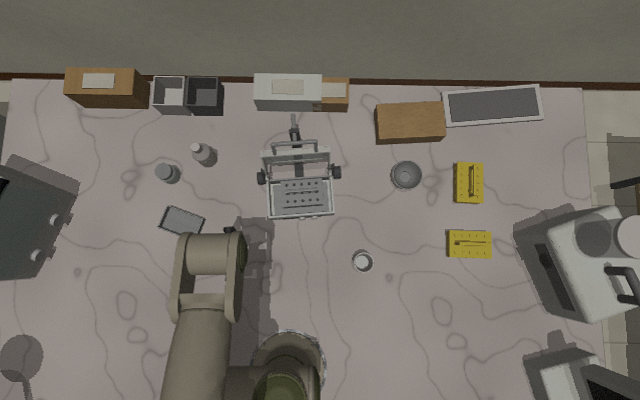

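The top crop shows the cassette parallel to the back wall and flush with it (rear edge ~(310,400)). The hood is resting on the buffer, and the bystanders in view are where they were; the arm now hides the reel. Handing in.

```bash
python3 -c "
from h import *
st();print(ctrl.finish_job())"
```

```text
t 25.28 pos [357.2 127.6 228.1] F [ 0.4 -0.6  0.2] along 0.4 side -0.6 up 0.2 g 0.551
x -235.2 z 167.1 r 288.6 theta 0.618
the job is handed in; nothing more can be done
None
```

I raised the hood by its bar and eased it onto the stop's buffer. Contact came at about 1.90 rad, with about 2 N at the bar. I then let go with the force near zero. I carried the grey cassette into the chamber, felt the back wall (about 5 N) and the floor (3 N upward on the tool), and released it there. The job was handed in at 25.3 s.

The last pictures show the hood resting open and the cassette upright, flush and parallel to the back wall, with the arm clear and forces near zero.

- **Disagreements:** The first camera fit put the hinge about 3 mm nearer the robot than the grip suggested. The grip also came out about 2–4 mm off in height. This caused brief side loads of up to about 22 N on the hood's hinge while lifting, which I corrected using the force readings.
- **Not checked:** In the last top picture the arm hid the reel, so I did not re-check it. The gripper stayed about 230 mm above the counter there. The other bystanders looked unmoved, but I judged that by eye and did not measure them.

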